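# Prise open the tin and lift out the tea-ball dish without losing the ball

### The arm

A 6-joint arm with a two-finger parallel gripper is mounted at the origin on a cart in front of the work surface, level with it; the furniture and walls round the work are solid. World frame = base frame: x ahead of the robot, y to its left, z up, the work surface at z = 0. Lengths are in m, angles in rad, forces in N, time in s.
With the tool pointing down it reaches from about 0.4 to 0.825 m from the base axis. Payload 7 kg.
Tool frame: the origin (TCP) lies between the finger pads; the fingertips stand 8 mm ahead of it and the grasp point (between the pads) lies 11 mm behind it (arm.finger_overhang is the distance from the TCP to the fingertips, in m); z points along the fingers, y is the line along which they close (so a half turn about z gives the same grasp; the last joint's range is limited). The gripper opens to 88 mm and grips with 3 to 60 N. Pads are 19 mm wide; open, the fingers measure 130 mm over their backs; the gripper's body (78 mm by 193 mm) begins 47 mm behind the grasp point.
Start: joints at [1.389, 0.359, 0.012, 0, -1.224, -0.288], TCP at [0.306, 0.602, 0.235] pointing down, gripper open.
Joint ranges: [-3.07, 3.07], [-1.43, 2.12], [-1.02, 1.25], [-3.03, 1.67], [-3.05, -0], [-3.03, 3.03]. Speed limits (rad/s): [2.39, 2.39, 3.01, 3.14, 3.14, 3.14].

### API

Orientations are given as [roll, pitch, yaw] about the fixed x, y, z axes, in that order (R = Rz(yaw) Ry(pitch) Rx(roll)).
In Python, from station import arm gives the robot as it stands.
- The arm moves only by the tool move_arm, never from a script. Its argument "rows" is text: rows parted by semicolons, each of 7 numbers parted by spaces: the turn, a rotation vector about the tool's x, y, z in degrees, then the shift along the tool's x, y, z in m, then the finger opening in m, from 0 to 0.0876. A call has 1 to 8 rows; each row shifts and turns the commanded pose from where the row before left it, along the tool's axes as they then stand; what a row does not reach is not made up. A row lasts 1/8 s, in which the tool goes at most 62.5 mm and 10.7 degrees, less where a joint would pass 70% of its speed; a pose out of reach is approached as far as the arm can. A call is refused whole if a number of a shift passes 0.0625 or a number of a turn 10.7, either way. A call with a gripper value outside its range is refused whole. The fingers move at their own pace and stop on an object; "squeeze" is the grip in N (left out, the last holds). Time passes only in rows, so rows that do not move let the fingers close. It gives the time, the measured TCP pose, the force, the opening and the grip force at its end, in the units of the state.
- arm.get_state(): the state, without advancing time (a new reading comes with each control period).
- arm.grab_frame(name): name is "scene" or "top" or "wrist"; returns (picture, depth): 384x512x3 uint8, blue, green, red; 384x512 float32, m along the optical axis (not along the pixel's ray), 0 where there is no reading.
- arm.camera_model(name): a dict with "mtx" (3x3 intrinsics, pixels), "k1" (the pictures are not rectified: a ray, as slopes to the right and down, at radius r is drawn at 1 + k1 r^2 times it, then the intrinsics apply), "camera_from_world" (4x4, takes a point from world to camera coordinates); the wrist camera has in their place "mount" (4x4, takes a point from camera to tool coordinates, whose origin is the TCP and whose axes are the flange's). Camera axes: x right, y down, z forward; pixel columns grow to the right and rows downward; lengths in m; the calibration is good to about 2 mm. A picture is of the moment at which its call begins: read the wrist's pose just before it. camera_model takes no time and is no camera call.
- arm.job_done(): hands the job in; it is judged then, once.
The state is a dict: "t": time; "q": joint angles; "qd": joint speeds; "joint_efforts": joint torques, N m; "eef_pos": TCP position; "ee_rot": TCP orientation; "force": force on the tool from outside, world axes, zero at the start; "moment": the same for the moment, N m; "width": finger opening in m; "gripper_force": force on a finger pad.
Only numpy, scipy, OpenCV 4.12 (cv2) and the standard library are available. Lean on these libraries where they do the work, as an engineer would, in place of code of your own. Each camera call takes 0.05 s, during which the arm holds its last target. There are 200 camera calls.

### The job

Use the blade of the butter knife to lever up the lid of the wooden-lidded tin by its front lip and push it over until it stays fully open - no fingers or arm on the tin before the lid is open - and lay the knife back flat on the worktop. Then take the little dish by the bar of its arched handle, lift it straight out of the tin, keep it level with the loose steel tea ball lying in its middle, and give it a quarter turn so that its handle bar runs along the tin's long side instead of across it. Finish still holding the dish level and steady over the open tin, well clear of the rim; leave the pepper mill, honey jar and glass where they stand.

Things in the scene. Friction and masses are not known exactly. Their poses are not given: they have to be found in the camera images.
- tin: Pale sheet-metal tin with a pale wooden hinged lid, fixed near the worktop's front edge; body 88 (x) x 136 (y) x 82 mm, 92 mm high when shut. Origin: centre of its underside; x points from front (lip side) to back (hinge side), y along the long side, z up. Inside 84 x 132 mm, floor 2 mm up. Outer front face at x = -43 mm. Lid: solid slab 90 x 136 x 9 mm, underside 83 mm high when shut
- tin_lip (a point): Middle of the outer lower edge of the lid's steel front lip; moves with the lid (axes as the tin's when shut). Shut, it is 83 mm high at the tin's x = -50 mm. The lip is 24 mm wide along y, 3 mm thick, and stands 6 mm out from the lid's front, 7 mm out from the tin's front wall, so a blade can push up under it from the front
- tin_hinge (a point): Middle of the hinge line of the lid: at x = +47 mm in the tin's frame, 82 mm high; the line runs along the tin's y. Axes as the tin
- tin_lid (a joint): angle of the tin's lid in rad: 0 shut, 1.92 fully open (leaning back past upright, behind the tin); light hinge: it falls shut when let go below about 1.4 and falls fully open by itself beyond about 1.6
- dish: Small round steel dish (70 mm across, rim 15 mm high, shallow hollow whose flat middle is 20 mm across and 5 mm above its underside) with an arched handle over it, 69 mm long along the dish's own x and 5 mm thick wires at each end; about 140 g. Stands inside the tin on its floor. Origin at the centre of the underside, z up
- dish_grip (a point): Centre of the wooden bar on top of the dish's arched handle, 66 mm above the dish's underside and on the dish's axis. The bar is 50 mm long along x, 12 mm thick along y (pinch here) and 12 mm high. Axes as the dish; at the start the bar runs across the tin (along the tin's x, within 0.15 rad)
- ball_centre (a point): Centre of the loose polished steel tea ball, 24 mm diameter, 30 g, lying in the middle of the dish; it rolls. Its axes mean nothing
- knife: Butter knife lying on the worktop, 212 mm long overall: wooden handle 110 x 18 mm and 24 mm high, steel blade 18 mm wide, 3 mm thick, with round end, held 12 mm above the worktop (mid-height of the handle). About 90 g. Origin under the point knife_grip; its own x points from handle to blade tip, z up
- knife_grip (a point): Grip point in the knife's handle, near its centre of mass: half-way up (12 mm above the worktop when lying), 20 mm behind the handle's front end and 90 mm from its rear end; handle 18 mm thick along y. Axes as the knife
- knife_tip (a point): Tip of the blade, 122 mm ahead of knife_grip along the knife's x, at the middle of the blade's 3 mm thickness
- mill: Dark wooden pepper mill, 52 mm diameter, 140 mm high; bystander near the knife, beside the long board; origin at the centre of its underside
- jar: Honey jar with a black lid, 63 mm diameter, 94 mm high; bystander standing on the long wooden board (22 mm high); origin at the centre of its underside
- glass: Clear glass tumbler, 81 mm diameter, 92 mm high; bystander to the right of the tin; origin at the centre of its underside

How it is judged:
On the way, in this order (a step that is already met when the one before it is completed fails the run):
1. the knife levers the lid up (value of joint tin_lid above 0.3 rad and contact force between knife and tin above 0.05 N), for 0.1 s.
2. the lid lies fully open (value of joint tin_lid above 1.8 rad), for 0.2 s.
3. with the knife laid down, the dish is lifted out of the tin by its handle (height (world z) of dish_grip above 0.165 m and contact force between the fingers and dish above 0.5 N and height (world z) of each of knife_grip, knife_tip below 0.035 m and contact force between knife and tin below 0.05 N), for 0.2 s.
At the end, for the whole second after the job is handed in: Lid over 1.8 rad; knife flat on the worktop; dish held still by the fingers, within 60 mm of the tin's centre, not touching it, handle bar above 165 mm, level within 0.12 rad, bar along the tin's y within 0.15 rad; ball within 12 mm of the dish's middle (all of step 3 and value of joint tin_lid above 1.8 rad and horizontal distance between dish_grip and tin below 0.06 m and angle between dish_grip's own z axis and vertical below 0.12 rad and angle between the x axis of dish_grip and the y axis of tin, either way round below 0.15 rad and horizontal distance between ball_centre and dish_grip below 0.012 m and z of ball_centre in the frame of dish_grip between -0.06 and -0.04 m and linear speed of dish below 0.02 m/s and angular speed of dish below 0.1 rad/s and contact force between dish and tin below 0.05 N); the arm keeps its last pose, push and grip.
It fails at once if fingers or arm touch the tin before its lid is open (contact force between any of the fingers, the arm and tin above 1 N and value of joint tin_lid below 1.5 rad).
It fails at once if the dish is tipped (over 0.25 rad) (angle between dish_grip's own z axis and vertical above 0.25 rad).
It fails at once if the ball leaves the dish's middle (over 20 mm off) (horizontal distance between ball_centre and dish_grip above 0.02 m).
It fails at once if a bystander is displaced by more than 30 mm (distance of any of mill, jar, glass from where it was at the start of the episode above 0.03 m).
It also fails if it takes over 64 s, if anything falls off the work surface, if the arm or the gripper's body presses on something with over 40 N, if the wrist force passes 120 N, or if a joint passes its speed limit or range.

## Working session

There is one attempt and no reset: what is moved stays moved. The work goes in short steps, Python scripts to look and compute and a tool call to move; the robot and the scene stay as the last step left them, time stands still between calls to the robot, and variables do not carry over. Pictures are saved under pics/ and viewed, at most 12 in all, crops included, and the job is handed in when it is done.

Besides the shell and the picture viewer there is one more tool, called after "Call:" by a JSON object that holds its "fn" and its "kwargs". move_arm: Moves the arm, as the interface text tells. Its arguments: {"type":"object","properties":{"rows":{"type":"string"},"squeeze":{"type":"number"}},"required":["rows"]}

```bash
ls; mkdir -p pics
cat > h.py <<'E'
import numpy as np,cv2
from station import arm
from scipy.spatial.transform import Rotation as R
def cloud(n):
    s=arm.get_state(); im,d=arm.grab_frame(n); m=arm.camera_model(n)
    K=np.array(m['mtx'],float); k1=m['k1']
    v,u=np.mgrid[0:384,0:512]
    p=cv2.undistortPoints(np.stack([u,v],-1).reshape(-1,1,2).astype(np.float64),K,np.array([k1,0,0,0.])).reshape(384,512,2)
    c=np.dstack([p[...,0]*d,p[...,1]*d,d])
    if n=='wrist':
        M=np.array(m['mount']); T=np.eye(4); T[:3,:3]=R.from_euler('xyz',s['ee_rot']).as_matrix() if np.size(s['ee_rot'])==3 else np.array(s['ee_rot']); T[:3,3]=s['eef_pos']; W=T@M
    else: W=np.linalg.inv(np.array(m['camera_from_world']))
    w=c@W[:3,:3].T+W[:3,3]; w[d==0]=np.nan
    return im,w,W
E
python3 - <<'E'
from h import *
print(arm.get_state())
a,w,W=cloud('top');np.save('top.npy',w);print(W.round(3))
b,w,W=cloud('scene');np.save('scene.npy',w);print(W.round(3))
cv2.imwrite('pics/t.png',cv2.resize(a,(800,600)));cv2.imwrite('pics/s.png',cv2.resize(b,(800,600)))
E
```

```text
pics
{'t': 0.0, 'q': array([ 1.38911172e+00,  3.59384977e-01,  1.10622423e-02, -3.34447813e-04,
       -1.22406593e+00, -2.88055979e-01]), 'qd': array([ 2.34179375e-06, -2.25514871e-03, -1.22206322e-03,  9.92583006e-04,
       -8.15952309e-04,  2.05232866e-03]), 'joint_efforts': array([-1.18738695e-03, -5.82705116e+01,  2.93058211e+01,  6.99716136e+00,
        6.69296103e-03, -1.60646036e-04]), 'eef_pos': array([0.30538412, 0.60145055, 0.23362819]), 'ee_rot': array([ 3.13997660e+00, -1.50959199e-04, -4.69854368e-01]), 'force': array([0.34029841, 0.03129571, 1.09096955]), 'moment': array([ 0.02531728, -0.04504034, -0.01073478]), 'gripper_force': 0.0, 'width': 0.08764744615702313}
[[ 0.007 -0.99   0.142  0.391]
 [-1.    -0.005  0.012  0.162]
 [-0.012 -0.142 -0.99   1.153]
 [ 0.     0.     0.     1.   ]]
[[ 0.833 -0.283  0.476 -0.139]
 [-0.553 -0.447  0.703 -0.874]
 [ 0.014 -0.848 -0.529  0.863]
 [ 0.     0.     0.     1.   ]]
```

View pics/t.png

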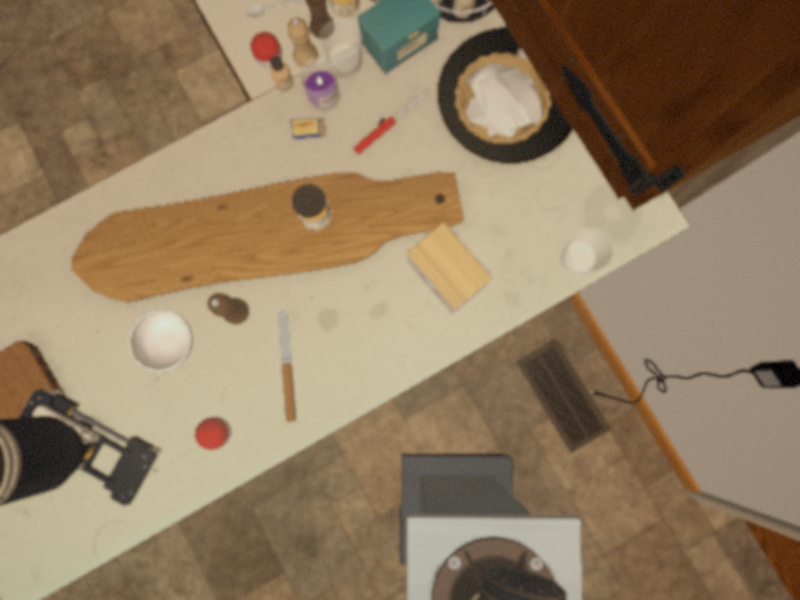

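View pics/s.png

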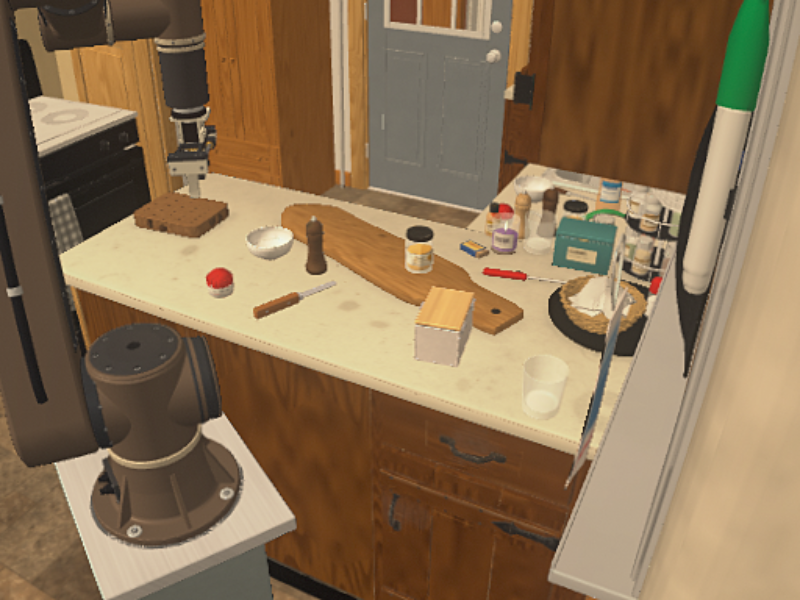

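The top view shows the tin lid at (450,267), the knife with its tip at (283,312) and handle end at (291,420), the mill at (230,308), the jar at (310,205) and the glass at (588,250). In the scene view the tin's lid is at (445,310).

Run:
```python
from h import *
w=np.load('top.npy')
def reg(u0,u1,v0,v1,z0,z1):
    p=w[int(v0*.64):int(v1*.64),int(u0*.64):int(u1*.64)].reshape(-1,3); return p[(p[:,2]>z0)&(p[:,2]<z1)]
tab=reg(300,400,300,400,-.05,.01);print('table',np.median(tab,0))
l=reg(395,505,210,325,.085,.1);print('lid',len(l),np.median(l[:,2]))
r=cv2.minAreaRect((l[:,:2]*1000).astype(np.float32));print(r,cv2.boxPoints(r))
k=reg(270,305,305,430,.006,.04)
for n,s in(('all',k),('handle',k[k[:,2]>.018]),('blade',k[k[:,2]<.018])):
    r=cv2.minAreaRect((s[:,:2]*1000).astype(np.float32));print(n,len(s),np.median(s[:,2]),r,cv2.boxPoints(r).round())
for n,b in(('mill',(200,255,285,330)),('jar',(285,335,180,235)),('glass',(555,645,180,275))):
    p=reg(*b,.06,.2);print(n,len(p),np.median(p,0) if len(p) else'')
# scene view: tin
s=np.load('scene.npy')[int(280*.64):int(370*.64),int(405*.64):int(480*.64)].reshape(-1,3)
l=s[(s[:,2]>.087)&(s[:,2]<.1)];r=cv2.minAreaRect((l[:,:2]*1000).astype(np.float32));print('scene lid',r,np.median(l[:,2]))
```

```text
table [4.57660187e-01 2.71609635e-01 9.50005274e-05]
lid 1529 0.09187143175086754
((605.0934448242188, 86.28086853027344), (136.58294677734375, 98.86007690429688), 40.870704650878906) [[521.1074    78.97246 ]
 [585.797      4.215641]
 [689.07947   93.58928 ]
 [624.3899   168.3461  ]]
all 464 0.018757420411737002 ((424.58355712890625, 398.75299072265625), (208.01170349121094, 44.51824951171875), 4.887266159057617) [[319. 412.]
 [323. 368.]
 [530. 385.]
 [526. 430.]]
handle 242 0.022860234040778082 ((403.91436767578125, 386.1221923828125), (164.12564086914062, 18.44587516784668), 6.453745365142822) [[321. 386.]
 [323. 368.]
 [486. 386.]
 [484. 405.]]
blade 222 0.013610428749763148 ((424.58355712890625, 398.75299072265625), (208.01170349121094, 44.51824951171875), 4.887266159057617) [[319. 412.]
 [323. 368.]
 [530. 385.]
 [526. 430.]]
mill 235 [0.52599713 0.48503253 0.12115108]
jar 494 [0.71299468 0.33628529 0.11474702]
glass 279 [ 0.63992864 -0.18424153  0.08016273]
scene lid ((605.6334838867188, 83.93509674072266), (142.76255798339844, 94.81893157958984), 38.24879837036133) 0.0933786685210396
```

Run:
```python
from h import *
a=np.mean([arm.grab_frame('top')[0].astype(float) for _ in range(6)],0).astype(np.uint8)
b=np.mean([arm.grab_frame('scene')[0].astype(float) for _ in range(4)],0).astype(np.uint8)
cv2.imwrite('a.png',a);cv2.imwrite('b.png',b)
c=a[135:205,250:324];d=b[175:240,255:315];k=a[190:280,160:205]
f=lambda i:cv2.resize(i,(0,0),fx=390/i.shape[0],fy=390/i.shape[0],interpolation=cv2.INTER_CUBIC)
m=np.hstack([f(c)[:, :300],f(d)[:,:300],f(k)]);print(m.shape,[f(i).shape for i in(c,d,k)])
cv2.imwrite('pics/m.png',np.hstack([f(c)[:,:410],f(d)[:,:360]]))
# knife by colour/height, excess over table
w=np.load('top.npy')
hsv=cv2.cvtColor(a,cv2.COLOR_BGR2HSV)
sub=(slice(235,272),slice(175,197)); print('handle px hsv',hsv[250,184],'blade',hsv[215,182],'table',hsv[215,200])
m=np.zeros((384,512),bool);m[230:275,172:200]=True
m&=(hsv[...,1]>100)&(hsv[...,2]<190)
p=w[m];print(len(p),np.median(p[:,2]));r=cv2.minAreaRect((p[:,:2]*1000).astype(np.float32));print(r,cv2.boxPoints(r).round())
```

```text
(390, 795, 3) [(390, 412, 3), (390, 360, 3), (390, 195, 3)]
handle px hsv [ 15 143 161] blade [ 19  25 176] table [ 22  55 201]
197 0.023512931258706127
((374.77508544921875, 382.0766906738281), (104.29084777832031, 15.56680965423584), 6.455462455749512) [[322. 384.]
 [324. 368.]
 [427. 380.]
 [426. 396.]]
```

View pics/m.png

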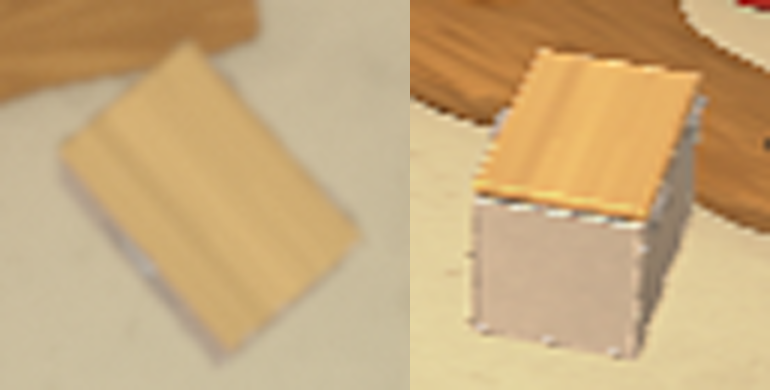

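The lip is the bright spot at (140,260) in the left panel, in the middle of the lower-left long side. That makes the tin's x axis about -49° in world yaw. I'll go above the knife next.

```bash
cat >> h.py <<'E'
def go(p,yaw):
    s=arm.get_state(); M=R.from_euler('xyz',s['ee_rot'])
    Tg=R.from_euler('xyz',[np.pi,0,np.radians(yaw)])
    print('shift(tool now)',M.inv().apply(np.array(p)-s['eef_pos']).round(4),'shift(tool goal)',Tg.inv().apply(np.array(p)-s['eef_pos']).round(4),'turn deg',np.degrees((M.inv()*Tg).as_rotvec()).round(2))
E
python3 - <<'E'
from h import *
go([.41,.386,.234],6.5)
m=arm.camera_model('wrist');print(np.array(m['mount']).round(3),m['mtx'])
E
```

```text
shift(tool now) [0.1908 0.1452 0.0006] shift(tool goal) [0.0793 0.2263 0.0006] turn deg [ -0.     0.   -33.42]
[[-0.001 -0.954 -0.299  0.082]
 [ 1.    -0.001 -0.001  0.   ]
 [ 0.001 -0.299  0.954 -0.15 ]
 [ 0.     0.     0.     1.   ]] [[278.42789863   0.         257.32564394]
 [  0.         278.42789863 190.62107569]
 [  0.           0.           1.        ]]
```

Call:
{"fn": "move_arm", "kwargs": {"rows": "0 0 0 .038 .029 0 .0876;0 0 0 .038 .029 0 .0876;0 0 0 .038 .029 0 .0876;0 0 0 .038 .029 0 .0876;0 0 0 .038 .029 0 .0876;0 0 -10.7 0 0 0 .0876;0 0 -10.7 0 0 0 .0876;0 0 -10.7 0 0 0 .0876"}}

```text
t: 1.6
eef_pos: [0.4095, 0.3863, 0.2348]
ee_rot: [-3.141, -0.0, 0.096]
force: [-0.6, -0.2, -0.6]
width: 0.0873
gripper_force: 0.0
```

Run:
```python
from h import *
a,w,W=cloud('wrist');np.save('w1.npy',w);cv2.imwrite('w1.png',a)
cv2.imwrite('pics/w1.png',cv2.resize(a,(720,540)))
hsv=cv2.cvtColor(a,cv2.COLOR_BGR2HSV)
near=(abs(w[...,1]-.39)<.07)&(w[...,0]>.28)&(w[...,0]<.57)
h=near&(w[...,2]>.017)&(w[...,2]<.032); b=near&(w[...,2]>.008)&(w[...,2]<.017)
print('table',np.median(w[near&(w[...,2]<.006)],0))
for m in(h,b):
    m=cv2.morphologyEx(m.astype(np.uint8),cv2.MORPH_OPEN,np.ones((3,3)))>0
    p=w[m];print(len(p),np.median(p[:,2]));r=cv2.minAreaRect((p[:,:2]*1000).astype(np.float32));print(r,cv2.boxPoints(r).round(1).tolist())
go([.41,.386,.234],6.5)
```

```text
table [ 4.52327940e-01  3.91754241e-01 -2.21007941e-04]
1050 0.023036801169314447
((381.8582458496094, 384.2893371582031), (117.21602630615234, 17.87017822265625), 6.634918212890625) [[322.6000061035156, 386.3999938964844], [324.70001220703125, 368.6000061035156], [441.1000061035156, 382.20001220703125], [439.0, 399.8999938964844]]
1023 0.013264622018317018
((485.3494873046875, 395.9871826171875), (93.11392211914062, 17.906003952026367), 6.788773536682129) [[438.1000061035156, 399.3999938964844], [440.20001220703125, 381.6000061035156], [532.5999755859375, 392.6000061035156], [530.5, 410.3999938964844]]
shift(tool now) [0.0005 0.0005 0.0008] shift(tool goal) [0.0005 0.0005 0.0008] turn deg [-0.02 -0.02 -0.44]
```

View pics/w1.png

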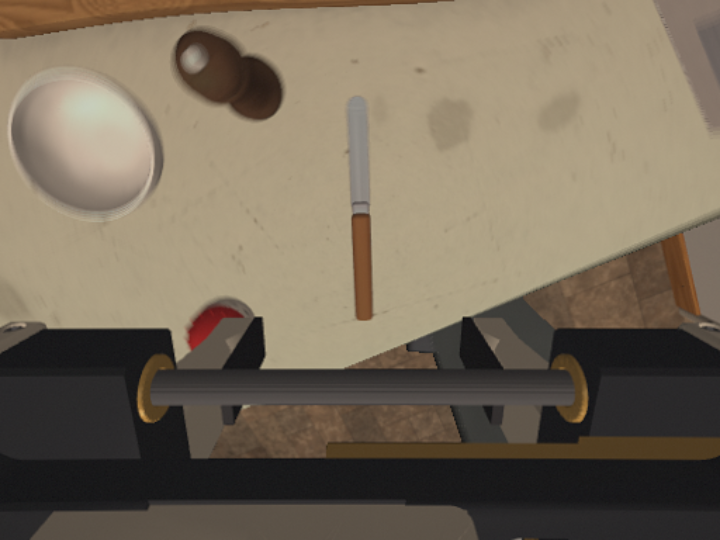

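The wrist view shows the knife clear from its tip at (357,100) to its handle end at (364,318). The measured 209 mm length fits the given 212 mm. I'll descend and grip.

Call:
{"fn": "move_arm", "kwargs": {"rows": "0 0 -1.2 .0015 -.0005 .04 .06;0 0 0 0 0 .04 .06;0 0 0 0 0 .04 .06;0 0 0 0 0 .04 .06;0 0 0 0 0 .04 .06;0 0 0 0 0 .015 .06;0 0 0 0 0 .0085 .06;0 0 0 0 0 0 .06", "squeeze": 45}}

```text
t: 2.65
eef_pos: [0.4111, 0.3877, 0.0116]
ee_rot: [-3.141, -0.001, 0.111]
force: [0.3, 0.4, 0.3]
width: 0.0597
gripper_force: 0.0
```

Call:
{"fn": "move_arm", "kwargs": {"rows": "0 0 0 0 0 0 0;0 0 0 0 0 0 0;0 0 0 0 0 0 0;0 0 0 0 0 0 0;0 0 0 0 0 0 0"}}

```text
t: 3.28
eef_pos: [0.4108, 0.3872, 0.0112]
ee_rot: [-3.142, -0.0, 0.111]
force: [-0.4, -0.4, 1.6]
width: 0.0182
gripper_force: 45.0
```

Call:
{"fn": "move_arm", "kwargs": {"rows": "0 0 0 0 0 -.02 0;0 0 0 0 0 -.04 0;0 0 0 0 0 -.04 0;0 0 0 .013 .0405 0 0;0 0 0 .013 .0405 0 0;0 0 0 .013 .0405 0 0;0 0 0 .0125 .0405 0 0;0 0 9.3 0 0 0 0"}}

```text
t: 4.28
eef_pos: [0.4803, 0.2293, 0.1108]
ee_rot: [3.141, 0.001, -0.057]
force: [-0.0, 1.0, 0.5]
width: 0.0176
gripper_force: 45.0
```

Call:
{"fn": "move_arm", "kwargs": {"rows": "0 0 9.3 0 0 0 0;0 0 9.3 0 0 0 0;0 0 9.3 0 0 0 0;0 0 9.3 0 0 0 0;0 0 9.3 0 0 0 0;0 0 0 0 0 0 0;0 0 0 0 0 0 0"}}

```text
t: 5.15
eef_pos: [0.4799, 0.2318, 0.111]
ee_rot: [3.141, 0.0, -0.859]
force: [0.5, 0.5, -1.0]
width: 0.0175
gripper_force: 45.0
```

Run:
```python
from h import *
s=arm.get_state()
a,w,W=cloud('wrist');np.save('w2.npy',w);cv2.imwrite('w2.png',a)
cv2.imwrite('pics/w2.png',cv2.resize(a,(720,540)))
near=(abs(w[...,1]-.086)<.12)&(abs(w[...,0]-.605)<.12)
print('lidz',np.median(w[near&(w[...,2]>.087)&(w[...,2]<.1)][:,2]))
m=near&(w[...,2]>.088)&(w[...,2]<.1)
m=cv2.morphologyEx(m.astype(np.uint8),cv2.MORPH_OPEN,np.ones((5,5)))>0
p=w[m];r=cv2.minAreaRect((p[:,:2]*1000).astype(np.float32));print(len(p),r,cv2.boxPoints(r).round(1).tolist())
# knife in tool frame
T=R.from_euler('xyz',s['ee_rot']);t=T.inv().apply((w.reshape(-1,3)-s['eef_pos']))
k=t[(t[:,0]>.03)&(t[:,0]<.14)&(abs(t[:,1])<.03)&(abs(t[:,2])<.012)]
print('blade',len(k),k.min(0),k.max(0),np.median(k,0)); e=k[k[:,0]>.1];print(np.median(e,0)); e=k[k[:,0]<.06];print(np.median(e,0))
```

```text
lidz nan
0 ((0.0, 0.0), (0.0, 0.0), 0.0) [[0.0, 0.0], [0.0, 0.0], [0.0, 0.0], [0.0, 0.0]]
blade 6422 [ 0.03000137 -0.00904281 -0.00668031] [0.12192844 0.00907232 0.00053009] [ 0.08125932  0.00016252 -0.00211464]
[ 0.11024812  0.00017589 -0.00210683]
[ 0.04526377  0.00015689 -0.00212372]
  return _methods._mean(a, axis=axis, dtype=dtype,
  ret = ret.dtype.type(ret / rcount)
```

View pics/w2.png

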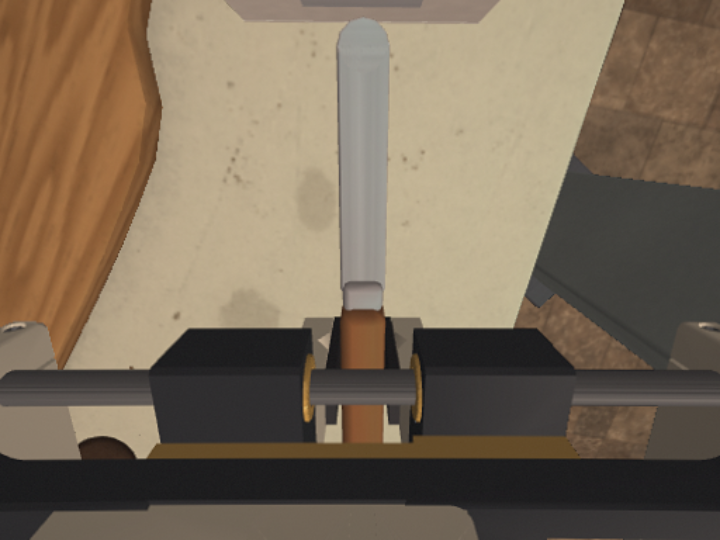

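The blade is straight in the grip, with its tip at (363,22). The tin's front foot runs along row 22 from column 240 to 480, and the lip is just above it at (305–420, 3). I'll measure the wall and lip from this cloud.

Run:
```python
from h import *
s=arm.get_state();w=np.load('w2.npy').reshape(-1,3)
T=R.from_euler('xyz',s['ee_rot']);t=T.inv().apply(w-s['eef_pos'])
q=t[(w[:,2]>.015)&(w[:,2]<.07)&(t[:,0]>.125)&(abs(t[:,1])<.1)]
print('wall',len(q),np.median(q,0),q.min(0),q.max(0),'line',np.polyfit(q[:,1],q[:,0],1))
l=w[(w[:,2]>.075)&(t[:,0]>.125)&(abs(t[:,1])<.1)];tl=t[(w[:,2]>.075)&(t[:,0]>.125)&(abs(t[:,1])<.1)]
print('lip',len(l)); 
if len(l):print(l[:,2].min(),l[:,2].max(),np.median(tl,0),tl.min(0),tl.max(0))
# refined top lid rect with colour mask
a=cv2.imread('a.png');hsv=cv2.cvtColor(a,cv2.COLOR_BGR2HSV);wt=np.load('top.npy')
m=(wt[...,2]>.084)&(wt[...,2]<.1)&(hsv[...,1]>80)&(abs(wt[...,0]-.605)<.12)&(abs(wt[...,1]-.086)<.12)
m=cv2.morphologyEx(m.astype(np.uint8),cv2.MORPH_OPEN,np.ones((3,3)))>0
p=wt[m];r=cv2.minAreaRect((p[:,:2]*1000).astype(np.float32));print(len(p),r,p.mean(0))
print('mean in tool',T.inv().apply(p.mean(0)-s['eef_pos']))
print(s['eef_pos'],s['ee_rot'])
```

```text
wall 1924 [0.14923626 0.00257542 0.08365095] [ 0.14816965 -0.06858038  0.07073613] [0.1503769  0.06686358 0.09598353] line [-0.00791436  0.14927765]
lip 0
1485 ((605.4771728515625, 85.7381362915039), (136.31021118164062, 89.33451843261719), 40.310062408447266) [0.60470173 0.08551247 0.09188359]
mean in tool [0.1923062  0.00097903 0.01910103]
[0.47991834 0.23183996 0.11098473] [ 3.14138142e+00  1.67747577e-06 -8.59585653e-01]
```

Call:
{"fn": "move_arm", "kwargs": {"rows": "0 0 0.4 0 -.001 .018 0;0 0 0 0 0 .0173 0;0 0 0 0.012 0 0 0;0 0 0 0.008 0 0 0;0 0 0 .003 0 0 0;0 0 0 .002 0 0 0;0 0 0 0 0 0 0"}}

```text
t: 6.08
eef_pos: [0.497, 0.2134, 0.0761]
ee_rot: [-3.141, 0.0, -0.87]
force: [0.9, 1.3, -1.3]
width: 0.0176
gripper_force: 45.0
```

Run:
```python
from h import *
th=np.linspace(0,1.75,15);r=92-27*th/1.75
x=47-r*np.cos(th);z=83+r*np.sin(th)
print(np.c_[th,x,z].round(1).tolist());print(np.c_[np.diff(x),-np.diff(z)].round(1).tolist())
w=cloud('wrist')[1].reshape(-1,3);s=arm.get_state();print(s['force'])
T=R.from_euler('xyz',s['ee_rot']);t=T.inv().apply(w-s['eef_pos'])
q=t[(w[:,2]>.015)&(w[:,2]<.06)&(t[:,0]>.1225)&(abs(t[:,1])<.1)];print(len(q),np.median(q,0),q.min(0),q.max(0))
k=t[(t[:,0]>.03)&(t[:,0]<.14)&(abs(t[:,1])<.03)&(abs(t[:,2])<.005)];print(k.max(0))
```

```text
[[0.0, -45.0, 83.0], [0.1, -42.4, 94.2], [0.2, -38.4, 104.8], [0.4, -33.2, 114.6], [0.5, -27.0, 123.4], [0.6, -19.8, 131.2], [0.8, -11.8, 137.8], [0.9, -3.3, 143.3], [1.0, 5.6, 147.4], [1.1, 14.8, 150.3], [1.2, 24.1, 152.0], [1.4, 33.2, 152.4], [1.5, 42.1, 151.7], [1.6, 50.6, 149.8], [1.8, 58.6, 147.0]]
[[2.6, -11.2], [4.0, -10.6], [5.2, -9.8], [6.3, -8.8], [7.2, -7.8], [7.9, -6.6], [8.5, -5.4], [8.9, -4.2], [9.2, -2.9], [9.3, -1.7], [9.2, -0.4], [8.9, 0.7], [8.5, 1.9], [8.0, 2.9]]
[-0.4016508   0.18776519 -1.54224176]
3789 [ 0.12452054 -0.01133223  0.03323488] [ 0.12351971 -0.0692029   0.01596562] [0.12539228 0.06711675 0.06097234]
[0.12509699 0.02991573 0.00498692]
```

Call:
{"fn": "move_arm", "kwargs": {"rows": "0 0 0 0 0 -.004 0;0 0 0 0.001 0 -.007 0;0 0 0 .002 0 -.007 0;0 0 0 .004 0 -.0106 0;0 0 0 .0052 0 -.0098 0;0 0 0 .0063 0 -.0088 0;0 0 0 .0072 0 -.0078 0;0 0 0 0 0 0 0"}}

```text
t: 7.12
eef_pos: [0.5142, 0.1935, 0.1315]
ee_rot: [-3.14, -0.0, -0.87]
force: [-0.2, 0.6, -2.1]
width: 0.0178
gripper_force: 45.0
```

Run:
```python
from h import *
w=cloud('wrist')[1].reshape(-1,3);s=arm.get_state();print(s['force'])
T=R.from_euler('xyz',s['ee_rot']);t=T.inv().apply(w-s['eef_pos'])
c=np.load('w2.npy');a,_=arm.grab_frame('wrist');cv2.imwrite('pics/w3.png',a)
q=w[(w[:,2]>.09)&(t[:,0]>.1225)&(abs(t[:,1])<.1)&(t[:,0]<.3)];print(len(q));
k=t[(t[:,0]>.03)&(t[:,0]<.122)&(abs(t[:,1])<.03)&(abs(t[:,2])<.012)];print(np.median(k,0),np.median(k[k[:,0]>.1],0))
```

```text
[ 0.08318815  0.00495135 -1.85382019]
1042
[ 0.0909076  -0.00011467 -0.00286974] [ 0.11672583 -0.00053778 -0.00923892]
```

View pics/w3.png

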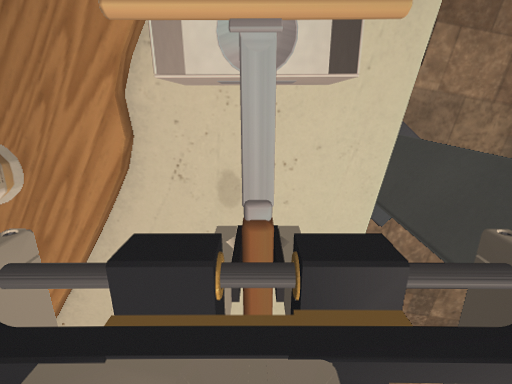

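The lid is raised, its front edge along row 10 and its lip at (255,24) resting on the blade. The dish rim shows inside the tin at (257,50). I'll continue the arc.

Call:
{"fn": "move_arm", "kwargs": {"rows": "0 0 0 .0079 0 -.0066 0;0 0 0 .0085 0 -.0054 0;0 0 0 .0089 0 -.0042 0;0 0 0 .0092 0 -.0029 0;0 0 0 .0093 0 -.0017 0;0 0 0 .0092 0 -.0004 0;0 0 0 .0089 0 0 0;0 0 0 .0085 0 0 0"}}

```text
t: 8.22
eef_pos: [0.5592, 0.1395, 0.1518]
ee_rot: [3.141, -0.0, -0.87]
force: [-0.3, 0.4, -1.0]
width: 0.0175
gripper_force: 45.0
```

Call:
{"fn": "move_arm", "kwargs": {"rows": "0 0 0 .008 0 0 0;0 0 0 .006 0 0 0;0 0 0 0 0 0 0;0 0 0 0 0 0 0;0 0 0 0 0 0 0"}}

```text
t: 8.85
eef_pos: [0.5679, 0.1295, 0.1521]
ee_rot: [-3.141, -0.0, -0.869]
force: [0.9, -0.8, -1.1]
width: 0.0178
gripper_force: 45.0
```

Run:
```python
from h import *
a,w,W=cloud('scene');s=arm.get_state()
a2,w2,_=cloud('wrist')
u=(slice(150,250),slice(240,340))
f=lambda i:cv2.resize(i,(400,400),interpolation=cv2.INTER_CUBIC)
cv2.imwrite('pics/v4.png',np.hstack([f(a[u]),cv2.resize(a2,(400,400))]))
ct=R.from_euler('z',-49.7,degrees=True).as_matrix()
c=np.array([.6054,.0860,0])
for x in(w,w2):
    p=(x.reshape(-1,3)-c)@ct
    q=p[(p[:,0]>50)&0] if 0 else p[(p[:,0]>.035)&(p[:,0]<.16)&(abs(p[:,1])<.07)&(p[:,2]>.095)&(p[:,2]<.2)]
    print(len(q),q.min(0),q.max(0)) if len(q) else print(0)
    if len(q)>20: print(np.polyfit(q[:,2],q[:,0],1))
```

```text
193 [ 0.03635308 -0.06996472  0.09585566] [0.08308955 0.06523254 0.17745004]
[0.26559398 0.02851241]
15306 [ 0.03500628 -0.06723368  0.0950006 ] [0.07023032 0.06809441 0.15618125]
[0.08056444 0.04992708]
```

View pics/v4.png

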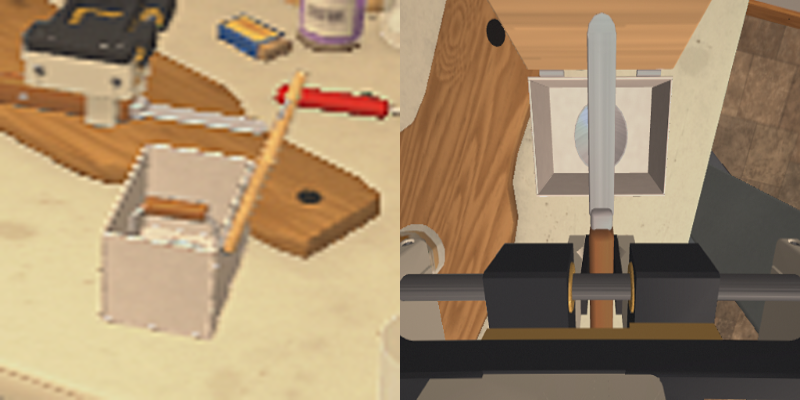

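The lid stands fully open, leaning back about 1.93 rad with its upper edge at (300,80) in the left panel. The dish and its handle bar are visible inside the tin. I'll retreat and lay the knife down.

Call:
{"fn": "move_arm", "kwargs": {"rows": "0 0 0 -.03 0 0 0;0 0 0 -.05 0 0 0;0 0 0 -.05 0 0 0;0 0 0 -.05 0 0 0;0 0 0 -.02 0 .03 0;0 0 0 0 0 .045 0;0 0 0 0 0 .04 0;0 0 0 0 0 .015 0"}}

```text
t: 9.95
eef_pos: [0.4379, 0.2812, 0.0201]
ee_rot: [3.138, -0.001, -0.869]
force: [-0.4, -0.0, -0.4]
width: 0.0176
gripper_force: 45.0
```

Call:
{"fn": "move_arm", "kwargs": {"rows": "0 0 0 0 0 .007 0;0 0 0 0 0 .0033 0;0 0 0 0 0 0 0;0 0 0 0 0 0 0"}}

```text
t: 10.45
eef_pos: [0.4393, 0.2826, 0.0125]
ee_rot: [-3.14, 0.0, -0.869]
force: [-0.4, -0.4, -1.8]
width: 0.0177
gripper_force: 45.0
```

Call:
{"fn": "move_arm", "kwargs": {"rows": "0 0 0 0 0 .0010 0;0 0 0 0 0 0 0;0 0 0 0 0 0 .025;0 0 0 0 0 0 .05;0 0 0 0 0 0 .05;0 0 0 0 0 -.01 .05;0 0 0 0 0 -.03 .05;0 0 0 0 0 -.05 .05"}}

```text
t: 11.45
eef_pos: [0.4381, 0.2812, 0.1009]
ee_rot: [3.138, -0.001, -0.87]
force: [0.3, 1.4, 0.1]
width: 0.0497
gripper_force: 0.0
```

Call:
{"fn": "move_arm", "kwargs": {"rows": "0 0 0 0 0 -.05 .04;0 0 0 0 0 -.05 .04;0 0 0 .04 0 -.01 .04;0 0 0 .04 0 0 .04;0 0 0 .03 0 0 .04;0 0 0 0 0 0 .04"}}

```text
t: 12.2
eef_pos: [0.5106, 0.1966, 0.2112]
ee_rot: [-3.141, -0.0, -0.872]
force: [0.0, -0.5, 0.4]
width: 0.04
gripper_force: 0.0
```

Run:
```python
from h import *
s=arm.get_state();print(s['eef_pos'],s['ee_rot'],s['q'])
a,w,W=cloud('wrist');cv2.imwrite('w5.png',a);np.save('w5.npy',w);cv2.imwrite('pics/w5.png',a)
at,wt,_=cloud('top')
ct=R.from_euler('z',-49.7,degrees=True).as_matrix();c=np.array([.6054,.0860,0])
p=(w.reshape(-1,3)-c)@ct
def rep(n,m):
    q=p[m]
    if len(q)<5: print(n,len(q));return
    r=cv2.minAreaRect((q[:,:2]*1000).astype(np.float32));print(n,len(q),np.median(q,0).round(4),r)
ins=(abs(p[:,0])<.039)&(abs(p[:,1])<.062)
rep('bar',ins&(p[:,2]>.062)&(p[:,2]<.08))
rep('dish',ins&(p[:,2]>.012)&(p[:,2]<.05))
rep('ball',ins&(p[:,2]>.022)&(p[:,2]<.04))
rep('rim',(abs(p[:,0])<.06)&(abs(p[:,1])<.08)&(p[:,2]>.079)&(p[:,2]<.086))
x=wt.reshape(-1,3);k=x[(abs(x[:,0]-.45)<.12)&(abs(x[:,1]-.27)<.12)&(x[:,2]>.007)&(x[:,2]<.06)];print('knife',len(k),k.min(0),k.max(0))
```

```text
[0.5105681  0.19656327 0.21119536] [-3.14141320e+00 -1.40084660e-04 -8.71967834e-01] [ 7.25790924e-01  1.66045720e-01 -3.06275785e-01  1.62697742e-04
 -1.09829921e+00 -2.70364510e-02]
bar 831 [-0.0028 -0.0001  0.0733] ((-4.116720199584961, -0.15462827682495117), (59.437652587890625, 11.969545364379883), 2.7721548080444336)
dish 1583 [-0.0021  0.0028  0.0153] ((-2.1199569702148438, -0.16606903076171875), (68.72249603271484, 68.20388793945312), 46.352317810058594)
ball 104 [-0.0044  0.0077  0.0259] ((-5.0862932205200195, 1.1486053466796875), (22.555522918701172, 18.841766357421875), 77.33776092529297)
rim 759 [-0.0338  0.0094  0.0815] ((-11.363597869873047, 0.7457962036132812), (136.80435180664062, 64.48258209228516), 89.57064056396484)
knife 357 [0.37202372 0.22116778 0.00709828] [0.49624669 0.35098014 0.02925254]
```

View pics/w5.png

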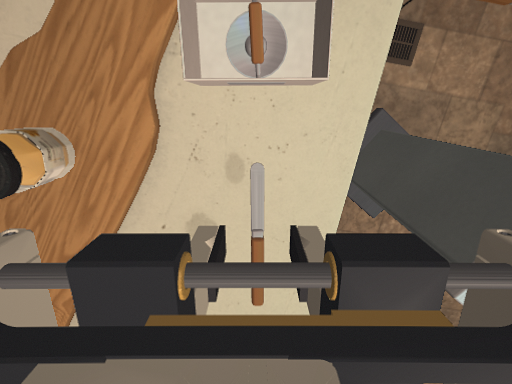

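The knife lies flat from (257,165) to (257,300). The dish is at (257,45) with its bar across the tin, and the ball sits in the middle. I'll move over the dish and turn half round so the camera stays away from the lid.

Call:
{"fn": "move_arm", "kwargs": {"rows": "0 0 0 .0358 -.0003 0 .04;0 0 0 .0358 -.0003 0 .04;0 0 0 .0358 -.0003 0 .04;0 0 0 .0358 -.0003 0 .04;0 0 10.5 0 0 0 .04;0 0 10.5 0 0 0 .04;0 0 10.5 0 0 0 .04;0 0 10.5 0 0 0 .04"}}

```text
t: 13.3
eef_pos: [0.6027, 0.0904, 0.2109]
ee_rot: [3.142, 0.0, -1.607]
force: [0.5, -0.2, -0.3]
width: 0.04
gripper_force: 0.0
```

Call:
{"fn": "move_arm", "kwargs": {"rows": "0 0 10.5 0 0 0 .04;0 0 10.5 0 0 0 .04;0 0 10.5 0 0 0 .04;0 0 10.5 0 0 0 .04;0 0 10.5 0 0 0 .04;0 0 10.5 0 0 0 .04;0 0 10.5 0 0 0 .04;0 0 10.5 0 0 0 .04"}}

```text
t: 14.3
eef_pos: [0.6027, 0.0906, 0.211]
ee_rot: [3.141, 0.0, -3.073]
force: [-0.2, -0.0, 0.5]
width: 0.04
gripper_force: 0.0
```

Call:
{"fn": "move_arm", "kwargs": {"rows": "0 0 10.5 0 0 0 .04;0 0 10.5 0 0 0 .04;0 0 10.5 0 0 0 .04;0 0 10.5 0 0 0 .04;0 0 9 0 0 0 .04;0 0 0 0 0 0 .04;0 0 0 0 0 0 .04"}}

```text
t: 15.18
eef_pos: [0.603, 0.0901, 0.2108]
ee_rot: [3.141, -0.0, 2.329]
force: [0.2, 0.8, 0.5]
width: 0.0399
gripper_force: 0.0
```

Run:
```python
from h import *
print(np.degrees(arm.get_state()['ee_rot']))
go([.6036,.0878,.057],133.1)
a,w,W=cloud('wrist');np.save('w6.npy',w);cv2.imwrite('pics/w6.png',a)
ct=R.from_euler('z',-49.7,degrees=True).as_matrix();c=np.array([.6054,.0860,0])
p=(w.reshape(-1,3)-c)@ct
ins=(abs(p[:,0])<.039)&(abs(p[:,1])<.062)
for z in((.062,.08),(.005,.05),(.08,.2)):
    q=p[ins&(p[:,2]>z[0])&(p[:,2]<z[1])];print(len(q), cv2.minAreaRect((q[:,:2]*1000).astype(np.float32)) if len(q)>5 else '')
```

```text
[ 1.79991066e+02 -1.20255064e-03  1.33424852e+02]
shift(tool now) [-0.0021 -0.0011  0.1538] shift(tool goal) [-0.0021 -0.0011  0.1538] turn deg [ 0.01 -0.    0.32]
524 ((-2.9874095916748047, 0.5644822120666504), (61.116451263427734, 11.049373626708984), 3.3391871452331543)
1683 ((-2.252521514892578, 0.1564483642578125), (66.648681640625, 67.52484893798828), 2.22879695892334)
0
```

View pics/w6.png

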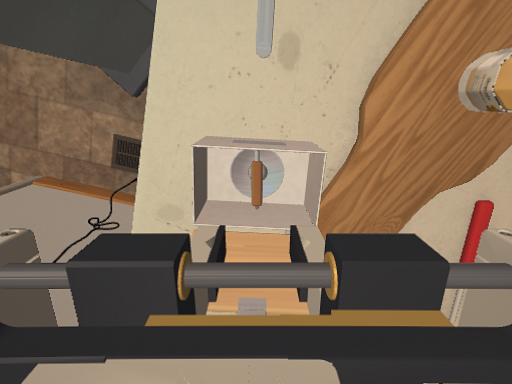

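The dish's bar lies at (257,183), between the fingers and aligned with them. I'll descend.

Call:
{"fn": "move_arm", "kwargs": {"rows": "0 0 .3 -.0021 -.0007 .02 .04;0 0 0 0 0 .035 .04;0 0 0 0 0 .035 .04;0 0 0 0 0 .03 .04;0 0 0 0 0 .02 .04;0 0 0 0 0 .01 .04;0 0 0 0 0 .0038 .04;0 0 0 0 0 0 .03", "squeeze": 20}}

```text
t: 16.23
eef_pos: [0.6044, 0.0876, 0.0573]
ee_rot: [3.141, 0.0, 2.32]
force: [0.2, -0.5, 0.5]
width: 0.034
gripper_force: 0.0
```

Call:
{"fn": "move_arm", "kwargs": {"rows": "0 0 0 0 0 0 .025;0 0 0 0 0 0 .02;0 0 0 0 0 0 .018;0 0 0 0 0 0 .016;0 0 0 0 0 0 .015;0 0 0 0 0 0 .014;0 0 0 0 0 0 .013;0 0 0 0 0 0 .012"}}

```text
t: 17.23
eef_pos: [0.6041, 0.0874, 0.0568]
ee_rot: [-3.142, -0.0, 2.319]
force: [-1.2, 0.3, -0.5]
width: 0.0119
gripper_force: 0.1
```

Call:
{"fn": "move_arm", "kwargs": {"rows": "0 0 0 0 0 0 .010;0 0 0 0 0 0 .005;0 0 0 0 0 0 0;0 0 0 0 0 0 0"}}

```text
t: 17.73
eef_pos: [0.6041, 0.0875, 0.0568]
ee_rot: [3.142, -0.0, 2.319]
force: [0.5, 0.5, -0.4]
width: 0.0118
gripper_force: 20.0
```

Call:
{"fn": "move_arm", "kwargs": {"rows": "0 0 0 0 0 -.001 0;0 0 0 0 0 -.002 0;0 0 0 0 0 -.003 0;0 0 0 0 0 -.004 0;0 0 0 0 0 -.005 0;0 0 0 0 0 -.006 0;0 0 0 0 0 -.006 0;0 0 0 0 0 -.006 0"}}

```text
t: 18.73
eef_pos: [0.6042, 0.0875, 0.0904]
ee_rot: [3.141, 0.0, 2.319]
force: [-1.1, 0.6, -1.1]
width: 0.0116
gripper_force: 20.0
```

Call:
{"fn": "move_arm", "kwargs": {"rows": "0 0 0 0 0 -.006 0;0 0 0 0 0 -.007 0;0 0 0 0 0 -.007 0;0 0 0 0 0 -.007 0;0 0 0 0 0 -.007 0;0 0 0 0 0 -.007 0;0 0 0 0 0 -.007 0;0 0 0 0 0 -.007 0"}}

```text
t: 19.73
eef_pos: [0.6041, 0.0874, 0.1453]
ee_rot: [-3.142, -0.0, 2.319]
force: [-0.4, -0.8, -0.8]
width: 0.0119
gripper_force: 20.0
```

Call:
{"fn": "move_arm", "kwargs": {"rows": "0 0 0 0 0 -.007 0;0 0 0 0 0 -.007 0;0 0 0 0 0 -.006 0;0 0 0 0 0 -.005 0;0 0 0 0 0 -.004 0;0 0 0 0 0 -.003 0;0 0 0 0 0 -.002 0;0 0 0 0 0 -.001 0"}}

```text
t: 20.72
eef_pos: [0.6041, 0.0874, 0.1799]
ee_rot: [-3.141, -0.0, 2.319]
force: [-1.0, 0.6, -1.3]
width: 0.0114
gripper_force: 20.0
```

Run:
```python
from h import *
s=arm.get_state();print(s['eef_pos'],np.degrees(s['ee_rot']),s['width'],s['gripper_force'])
a,w,W=cloud('wrist');b,ws,_=cloud('scene')
cv2.imwrite('pics/v7.png',np.hstack([cv2.resize(a[80:280,130:390],(468,360)),cv2.resize(b[110:240,240:350],(304,360),interpolation=cv2.INTER_CUBIC)]))
```

```text
[0.60405823 0.08744287 0.17985146] [-1.79992863e+02 -3.86889981e-03  1.32881508e+02] 0.011378524257898823 19.995170831680298
```

View pics/v7.png

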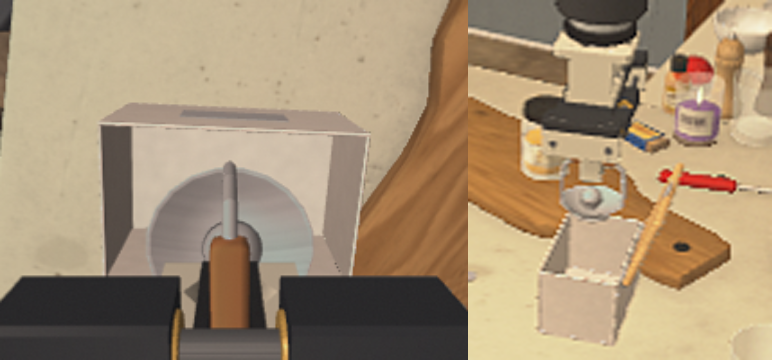

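The dish hangs level above the tin with the ball centred at (230,240), and the lid stays open. I'll turn it gently by -87° about the tool's z axis.

Call:
{"fn": "move_arm", "kwargs": {"rows": "0 0 -.4 0 0 0 0;0 0 -1 0 0 0 0;0 0 -1.6 0 0 0 0;0 0 -2.2 0 0 0 0;0 0 -2.8 0 0 0 0;0 0 -3 0 0 0 0;0 0 -3 0 0 0 0;0 0 -3 0 0 0 0"}}

```text
t: 21.82
eef_pos: [0.6041, 0.0874, 0.1798]
ee_rot: [-3.142, -0.0, 2.619]
force: [0.2, -0.3, -0.9]
width: 0.0119
gripper_force: 20.0
```

Call:
{"fn": "move_arm", "kwargs": {"rows": "0 0 -3 0 0 0 0;0 0 -3 0 0 0 0;0 0 -3 0 0 0 0;0 0 -3 0 0 0 0;0 0 -3 0 0 0 0;0 0 -3 0 0 0 0;0 0 -3 0 0 0 0;0 0 -3 0 0 0 0"}}

```text
t: 22.82
eef_pos: [0.6041, 0.0875, 0.1798]
ee_rot: [-3.142, -0.0, 3.038]
force: [0.9, -0.2, -1.5]
width: 0.012
gripper_force: 20.0
```

Call:
{"fn": "move_arm", "kwargs": {"rows": "0 0 -3 0 0 0 0;0 0 -3 0 0 0 0;0 0 -3 0 0 0 0;0 0 -3 0 0 0 0;0 0 -3 0 0 0 0;0 0 -3 0 0 0 0;0 0 -3 0 0 0 0;0 0 -3 0 0 0 0"}}

```text
t: 23.82
eef_pos: [0.6041, 0.0875, 0.1798]
ee_rot: [3.142, -0.0, -2.827]
force: [-0.1, -0.9, -1.8]
width: 0.0121
gripper_force: 20.0
```

Call:
{"fn": "move_arm", "kwargs": {"rows": "0 0 -3 0 0 0 0;0 0 -3 0 0 0 0;0 0 -3 0 0 0 0;0 0 -3 0 0 0 0;0 0 -3 0 0 0 0;0 0 -2.8 0 0 0 0;0 0 -2.2 0 0 0 0;0 0 -1.4 0 0 0 0"}}

```text
t: 24.82
eef_pos: [0.6041, 0.0874, 0.1799]
ee_rot: [3.142, 0.0, -2.454]
force: [-0.0, 0.3, -1.5]
width: 0.0121
gripper_force: 20.0
```

Call:
{"fn": "move_arm", "kwargs": {"rows": "0 0 -.8 0 0 0 0;0 0 -.3 0 0 0 0;0 0 0 0 0 0 0;0 0 0 0 0 0 0;0 0 0 0 0 0 0;0 0 0 0 0 0 0;0 0 0 0 0 0 0;0 0 0 0 0 0 0"}}

```text
t: 25.82
eef_pos: [0.6041, 0.0875, 0.1798]
ee_rot: [3.142, -0.0, -2.437]
force: [0.3, -0.4, -1.8]
width: 0.0118
gripper_force: 20.0
```

Run:
```python
from h import *
s=arm.get_state();print(s['eef_pos'],np.degrees(s['ee_rot']),s['width'],s['gripper_force'],s['q'])
a,w,W=cloud('wrist');b,ws,_=cloud('scene')
cv2.imwrite('pics/v8.png',np.hstack([cv2.resize(a[80:280,130:390],(468,360)),cv2.resize(b[110:240,240:350],(304,360),interpolation=cv2.INTER_CUBIC)]))
```

```text
[0.60408373 0.08746414 0.17984344] [ 1.79999759e+02 -2.07653841e-03 -1.39615728e+02] 0.011848428748682294 19.995027780532837 [ 4.63436271e-01  2.93464906e-01 -2.12776005e-01  5.24194828e-06
 -1.06459161e+00 -1.32939664e+00]
```

View pics/v8.png

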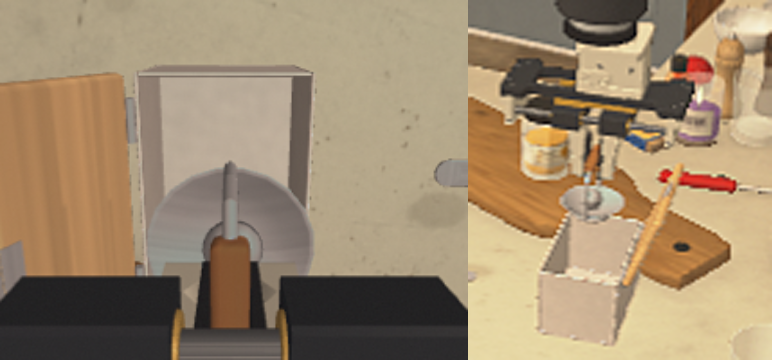

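The bar now runs along the tin's long side at (230,200–330). The ball is centred, the dish is level over the tin, the lid is open and the knife is lying down. I'll hand in.

```bash
python3 -c "
from station import arm
print(arm.job_done())"
```

```text
the job is handed in; nothing more can be done
None
```

I levered the lid fully open with the knife, laid the knife flat, then lifted the dish, turned it a quarter and handed in with it held level over the open tin, ball centred; the hand-in gave no verdict.

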